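# Press the trunking covers home along the run

### The job

The five clip-on covers of the white trunking on the plywood board still stand proud of their channel. Run your closed fingertips lightly along the trunking, starting at the open end, round the corner and on to the junction box, so that every cover is pushed fully home, one after the other in that order. Touch only: do not lean hard on the trunking, and do not move or pick up the tin, tools and small parts lying around it.

Things in the scene. Friction and masses are not known exactly. Their poses are not given: they have to be found in the camera images.
- board: Plywood board, 200 x 220 x 12 mm, screwed down; origin: underside centre. On it a white L of mini-trunking, 25 mm wide: from the open end at board x, y = 77, 95 mm it runs in -y to a 33 mm square elbow centred at 77, -60, then in -x to a 56 mm square junction box centred at -58, -60. Elbow top 29 mm, box top 31 mm above the bench. Covers 3 and 4: centres 40 mm from the elbow's.
- cover1_top (a point): Centre of the crown of clip-on cover 1 (first, at the open end). White, 44 mm long along the run, 26 mm wide, spaced 45 mm; the crown is flat for 16 mm and both ends slope down 6 mm over 14 mm, so a fingertip can ride along from cover to cover. Crown 37 mm above the bench when up, 31 mm when fully home. x axis along the run, z up.
- cover2_top (a point): Centre of the crown of clip-on cover 2 (second). White, 44 mm long along the run, 26 mm wide, spaced 45 mm; the crown is flat for 16 mm and both ends slope down 6 mm over 14 mm, so a fingertip can ride along from cover to cover. Crown 37 mm above the bench when up, 31 mm when fully home. x axis along the run, z up.
- cover3_top (a point): Centre of the crown of clip-on cover 3 (third, last before the corner). White, 44 mm long along the run, 26 mm wide, spaced 45 mm; the crown is flat for 16 mm and both ends slope down 6 mm over 14 mm, so a fingertip can ride along from cover to cover. Crown 37 mm above the bench when up, 31 mm when fully home. x axis along the run, z up.
- cover4_top (a point): Centre of the crown of clip-on cover 4 (fourth, first after the corner). White, 44 mm long along the run, 26 mm wide, spaced 45 mm; the crown is flat for 16 mm and both ends slope down 6 mm over 14 mm, so a fingertip can ride along from cover to cover. Crown 37 mm above the bench when up, 31 mm when fully home. x axis along the run, z up.
- cover5_top (a point): Centre of the crown of clip-on cover 5 (fifth, next to the junction box). White, 44 mm long along the run, 26 mm wide, spaced 45 mm; the crown is flat for 16 mm and both ends slope down 6 mm over 14 mm, so a fingertip can ride along from cover to cover. Crown 37 mm above the bench when up, 31 mm when fully home. x axis along the run, z up.
- cover1 (a joint): How far cover 1 is pressed down, m: 0 fully up, 0.006 fully home at its stop. It slides straight down against about 2 N of friction and stays where it is left; it cannot be pulled off.
- cover2 (a joint): How far cover 2 is pressed down, m: 0 fully up, 0.006 fully home at its stop. It slides straight down against about 2 N of friction and stays where it is left; it cannot be pulled off.
- cover3 (a joint): How far cover 3 is pressed down, m: 0 fully up, 0.006 fully home at its stop. It slides straight down against about 2 N of friction and stays where it is left; it cannot be pulled off.
- cover4 (a joint): How far cover 4 is pressed down, m: 0 fully up, 0.006 fully home at its stop. It slides straight down against about 2 N of friction and stays where it is left; it cannot be pulled off.
- cover5 (a joint): How far cover 5 is pressed down, m: 0 fully up, 0.006 fully home at its stop. It slides straight down against about 2 N of friction and stays where it is left; it cannot be pulled off.
- screw_tin: Round screw tin, 62 mm across, 46 mm high, standing on the board inside the L; origin at the centre of its underside. Only a bystander: leave it alone.
- bolt_m10_a: Steel hex bolt, 62 mm long, lying on the board beyond the tin; origin at its underside. Only a bystander: leave it alone.
- tape_measure: Pocket tape measure, 47 x 93 x 65 mm high, standing beside the board; origin at its underside. Only a bystander: leave it alone.
- relay: Small black relay, 32 x 29 x 38 mm, beside the board; origin at its underside. Only a bystander: leave it alone.
- fuse_case: Small flat case, 40 x 56 x 18 mm, beside the board; origin at its underside. Only a bystander: leave it alone.
- screwdriver_cross: Screwdriver, 177 mm long, 28 mm thick handle, lying on the bench beside the board; origin at the middle, underside. Only a bystander: leave it alone.

How it is judged:
On the way, in this order (a step that is already met when the one before it is completed fails the run):
1. the first cover, at the open end, is home (value of joint cover1 above 0.0045 m), for 0.05 s.
2. the third cover, before the corner, is home (value of joint cover3 above 0.0045 m), for 0.05 s.
3. the fourth cover, after the corner, is home (value of joint cover4 above 0.0045 m), for 0.05 s.
At the end, for the whole second after the job is handed in: All five covers are pressed down at least 4.5 mm of their 6 mm; the six loose bystanders are at rest within 25 mm of where they started (value of joint each of cover1, cover2, cover3, cover4, cover5 above 0.0045 m and distance of each of screw_tin, bolt_m10_a, tape_measure, relay, fuse_case, screwdriver_cross from where it was at the start of the episode below 0.025 m and linear speed of each of screw_tin, bolt_m10_a, tape_measure, relay, fuse_case, screwdriver_cross below 0.02 m/s); the robot touches nothing.
It fails at once if a cover is pressed home before the one ahead of it in the run ((value of joint cover2 above 0.0045 m and value of joint cover1 below 0.0035 m) or (value of joint cover3 above 0.0045 m and value of joint cover2 below 0.0035 m) or (value of joint cover4 above 0.0045 m and value of joint cover3 below 0.0035 m) or (value of joint cover5 above 0.0045 m and value of joint cover4 below 0.0035 m)).
It fails at once if the fingers lean on the trunking or its board with more than 50 N (contact force between the fingers and board above 50 N).
It fails at once if a loose bystander is moved, lifted or carried by more than 25 mm (distance of any of screw_tin, bolt_m10_a, tape_measure, relay, fuse_case, screwdriver_cross from where it was at the start of the episode above 0.025 m).
It also fails if it takes over 38 s, if anything falls off the work surface, if the arm or the gripper's body presses on something with over 40 N, if the wrist force passes 120 N, or if a joint passes its speed limit or range.

### The arm

A 7-joint arm with a two-finger parallel gripper is mounted at the origin on a cart in front of the work surface, level with it; the furniture and walls round the work are solid. World frame = base frame: x ahead of the robot, y to its left, z up, the work surface at z = 0. Lengths are in m, angles in rad, forces in N, time in s.
With the tool pointing down it reaches from about 0.4 to 0.875 m from the base axis. Payload 19.3 kg.
Tool frame: the origin (TCP) lies at the very end of the fingers, on their centre line; the grasp point (between the pads) lies 19 mm behind it; z points along the fingers, y is the line along which they close (so a half turn about z gives the same grasp; the last joint's range is limited). The gripper opens to 85 mm and grips with 20 to 120 N. Pads are 22 mm wide; open, the fingers measure 114 mm over their backs; the gripper's body (76 mm by 85 mm) begins 54 mm behind the grasp point. The pads swing forward as they close: fully open they stand 13 mm farther back than shut.
Start: joints at [1.153, 0.521, -0.036, 1.599, 0.021, 1.021, -0.113], TCP at [0.213, -0.588, 0.231] pointing down, gripper open.
Joint ranges: [-2.91, 2.91], [-0.3, 2.13], [-1.5, 1.42], [0.17, 2.43], [-1.26, 4.41], [0.16, 1.93], [-2.52, 2.52]. Speed limits (rad/s): [1.89, 1.89, 2.39, 2.39, 3.01, 3.01, 3.01].

### API

Orientations are given as [roll, pitch, yaw] about the fixed x, y, z axes, in that order (R = Rz(yaw) Ry(pitch) Rx(roll)).
In Python, from workcell import monitor, optics, job_done gives the robot as it stands.
- The arm moves only by the shell command python3 -m handwheel 'ROWS' [FORCE]. ROWS is JSON, a list of rows, each an object of numbers: "dx", "dy", "dz": the shift along the tool's x, y, z in cm; "wx", "wy", "wz": the turn, a rotation vector about the tool's x, y, z in rad; "claw": the opening in per cent of the stroke, from 0 (shut) to 100 (fully open). A call has 1 to 8 rows; each row shifts and turns the commanded pose from where the row before left it, along the tool's axes as they then stand; what a row does not reach is not made up. A row lasts 1/8 s, in which the tool goes at most 62.5 mm and 10.7 degrees, less where a joint would pass 70% of its speed; a pose out of reach is approached as far as the arm can. A call with a gripper value outside its range is refused whole. The fingers move at their own pace and stop on an object; FORCE is the grip in N (left out, the last holds). Time passes only in rows, so rows that do not move let the fingers close. It gives the time, the measured TCP pose, the force, the opening and the grip force at its end, in the units of the state.
- monitor.observe(): the state, without advancing time (a new reading comes with each control period).
- optics.grab_frame(name): name is "side" or "top" or "wrist"; returns a dict with "frame" (480x640x3 uint8, blue, green, red), "fovy" (degrees; the focal length in pixels is half the picture's height over the tangent of half this angle, whatever the lens; pixels are square), "cx", "cy" (the principal point, pixels), "k1" (the pictures are not rectified: a ray, as slopes to the right and down, at radius r is drawn at 1 + k1 r^2 times it, then the intrinsics apply), "R" (3x3) and "t" (3): a world point X has camera coordinates R X + t. Camera axes: x right, y down, z forward; pixel columns grow to the right and rows downward; lengths in m; the calibration is good to about 2 mm. A picture is of the moment at which its call begins. There is no depth.
- job_done(): hands the job in; it is judged then, once.
Trained networks look in the newest picture that a camera, given by its name, has taken for a name from the list of things; names that differ only in an ending like _2 or _b are one class to them, and where a whole thing is asked for, a point or a joint stands for the part that bears it (a point fixed in the world has none). Each returns a list of dicts, best first, with "p" (0 to 1); they miss things now and then, are a little off and sometimes report something else, mostly with a low value. They report only what shows in the picture. A call takes as long as a camera call.
- optics.masks_of(name, camera): "region" (480x640 bool, what is visible of it) and "rect" ([left, top, width, height] in pixels, round what is visible of it).
The state is a dict: "clock": time; "qpos": joint angles; "qd": joint speeds; "joint_efforts": joint torques, N m; "position": TCP position; "tool_rot": TCP orientation; "force": force on the tool from outside, world axes, zero at the start; "moment": the same for the moment, N m; "grip_width": finger opening in m; "finger_force": force on a finger pad.
Only numpy, scipy, OpenCV 4.12 (cv2) and the standard library are available. Lean on these libraries where they do the work, as an engineer would, in place of code of your own. Each camera call takes 0.05 s, during which the arm holds its last target. There are 200 camera calls.

## Working session

There is one attempt and no reset: what is moved stays moved. The work goes in short steps, Python scripts to look and compute and a shell command to move; the robot and the scene stay as the last step left them, time stands still between calls to the robot, and variables do not carry over. Pictures are saved under pics/ and viewed, at most 10 in all, crops included, and the job is handed in when it is done.

```bash
mkdir -p pics; cat > h.py <<'E'
import numpy as np,cv2
from workcell import monitor,optics,job_done
def K(f):
    F=240/np.tan(np.radians(f["fovy"])/2); return F
def ray(f,u,v):
    F=K(f); d=np.array([(u-f["cx"])/F,(v-f["cy"])/F]); s=d.copy()
    for _ in range(20): s=d/(1+f["k1"]*(s@s))
    R=np.array(f["R"]);t=np.array(f["t"])
    return -R.T@t, R.T@np.array([s[0],s[1],1])
def atz(f,u,v,z):
    c,d=ray(f,u,v); return c+d*(z-c[2])/d[2]
def proj(f,X):
    p=np.array(f["R"])@np.array(X)+np.array(f["t"]); s=p[:2]/p[2]; s=s*(1+f["k1"]*(s@s)); return s*K(f)+[f["cx"],f["cy"]]
E
python3 - <<'E'
from h import *
s=monitor.observe();print(s)
f=optics.grab_frame("top");cv2.imwrite("pics/top.png",f["frame"])
print(f["t"],f["R"])
for n in ["board","cover1_top","cover2_top","cover3_top","cover4_top","cover5_top","screw_tin","tape_measure","relay","fuse_case","screwdriver_cross","bolt_m10_a"]:
    for m in optics.masks_of(n,"top")[:5]:
        ys,xs=np.nonzero(m["region"]); print(n,round(m["p"],2),m["rect"],xs.mean().round(1),ys.mean().round(1),atz(f,xs.mean(),ys.mean(),.037).round(4)[:2])
g=optics.grab_frame("side");cv2.imwrite("pics/side.png",g["frame"])
E
```

```text
{'clock': 0.0, 'qpos': array([ 1.15281693,  0.52203201, -0.0363349 ,  1.59999863,  0.02119117,
        1.02104743, -0.112781  ]), 'qd': array([-0.00114504, -0.00027012, -0.00118748, -0.00057725,  0.00034336,
       -0.0006681 , -0.00025594]), 'joint_efforts': array([ 4.70764353e-04, -9.27114415e+01,  1.98044904e+00, -3.69927120e+01,
        1.80597551e-02,  8.01047572e-03, -1.45140307e-04]), 'position': array([ 0.21287106, -0.58729063,  0.23071777]), 'tool_rot': array([-3.14049373e+00,  6.51754617e-05,  3.47790179e-01]), 'force': array([-0.50135906,  0.09168551, -0.1153616 ]), 'moment': array([ 0.00959014,  0.01996471, -0.05206861]), 'finger_force': 0.0, 'grip_width': 0.08533929808846959}
[0.02833646 0.4979283  0.84133155] [[-1.31907645e-02 -9.99912794e-01  6.38396683e-04]
 [-9.88983721e-01  1.29524452e-02 -1.47456548e-01]
 [ 1.47435420e-01 -2.57642853e-03 -9.89068329e-01]]
board 0.83 [243.8, 196.2, 137.7, 127.7] 310.4 257.0 [0.4686 0.0213]
cover1_top 0.9 [251.8, 215.9, 23.7, 19.5] 262.1 225.1 [0.5295 0.1104]
cover2_top 0.82 [276.3, 212.8, 18.2, 16.0] 286.4 219.8 [0.5389 0.0652]
cover2_top 0.17 [327.9, 241.9, 22.8, 22.9] 340.3 253.9 [ 0.4736 -0.0339]
cover2_top 0.17 [327.8, 221.3, 15.6, 22.9] 335.5 231.0 [ 0.5166 -0.0259]
cover3_top 0.78 [299.6, 207.7, 24.1, 17.2] 309.7 215.0 [0.5476 0.0215]
cover5_top 0.57 [332.2, 243.3, 18.6, 22.5] 340.7 254.5 [ 0.4726 -0.0344]
screw_tin 0.64 [268.1, 260.1, 36.0, 34.4] 286.1 277.0 [0.4324 0.0663]
tape_measure 0.88 [175.3, 249.5, 58.1, 25.8] 202.3 262.1 [0.4618 0.22  ]
relay 0.82 [377.8, 240.1, 22.2, 22.1] 388.9 250.6 [ 0.4787 -0.1236]
fuse_case 0.71 [215.8, 272.5, 29.0, 38.9] 228.2 291.5 [0.4075 0.1717]
screwdriver_cross 0.83 [366.7, 203.9, 78.7, 30.3] 416.4 215.2 [ 0.5444 -0.1771]
bolt_m10_a 0.65 [278.6, 303.9, 29.7, 14.7] 293.3 308.0 [0.3761 0.0536]
bolt_m10_a 0.24 [362.3, 204.7, 87.5, 31.9] 415.0 215.9 [ 0.5432 -0.1746]
```

View pics/top.png

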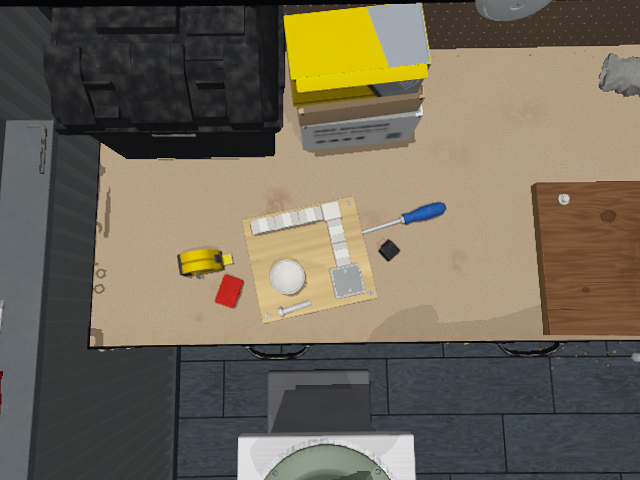

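View pics/side.png

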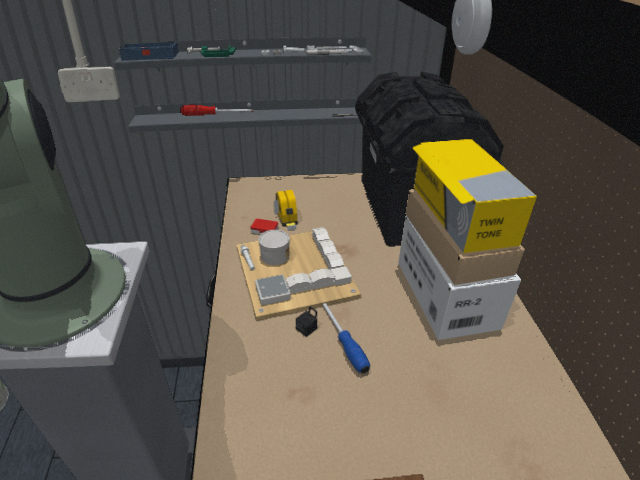

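The top picture shows the L with cover 1 at about (262,225), cover 3 at (310,215), the elbow at (331,211) and the box at (347,280). The tin is at (287,277) inside the L. The side picture agrees, and the way in at x < 0.6 is clear of the bag and cartons. Next I'll fit the board pose.

```bash
cat >> h.py <<'E'
from scipy.optimize import least_squares
P={"cover1_top":(77,70),"cover2_top":(77,25),"cover3_top":(77,-20),"cover4_top":(37,-60),"cover5_top":(-8,-60)}
def bw(q,x,y):
    c,s=np.cos(q[2]),np.sin(q[2]); return np.array([q[0]+(c*x-s*y)/1e3,q[1]+(s*x+c*y)/1e3])
E
python3 - <<'E'
from h import *
f=optics.grab_frame("top")
# board corners from quad of board mask
obs=[((77,70),(262.1,225.1)),((77,25),(286.4,219.8)),((77,-20),(309.7,215)),((37,-60),(335.5,231)),((-8,-60),(340.5,254.2))]
o=[(p,atz(f,*uv,.035)[:2]) for p,uv in obs]
r=least_squares(lambda q:np.concatenate([bw(q,*p)-w for p,w in o]),[.46,.02,.2],loss="soft_l1",f_scale=.002)
q=r.x;print(q,(r.fun*1e3).round(1))
np.save("q.npy",q)
# independent: corner projections vs. board quad
m=optics.masks_of("board","top")[0]["region"].astype(np.uint8)
c,_=cv2.findContours(m,0,2);h=cv2.convexHull(max(c,key=len));box=cv2.boxPoints(cv2.minAreaRect(h))
print(box.round(1).tolist());cn=np.array([atz(f,*b,.012)[:2] for b in box]);print(cn.mean(0),)
print([bw(q,x,y).round(4).tolist() for x,y in [(77,95),(77,70),(77,-60),(-8,-60)]], [proj(f,[*bw(q,x,y),.012]).round(1).tolist() for x,y in[(100,110),(100,-110),(-100,-110),(-100,110)]])
E
```

```text
[0.46870997 0.02577402 0.20299402] [ 0.2 -0.7 -0.2  0.5  0.3  0.1  0.1  0.4 -0.4 -0.3]
[[238.39999389648438, 220.39999389648438], [355.1000061035156, 194.0], [378.6000061035156, 297.70001220703125], [261.79998779296875, 324.1000061035156]]
[0.46938471 0.02486499]
[[0.525, 0.1343], [0.53, 0.1099], [0.5562, -0.0175], [0.473, -0.0346]] [[240.8, 220.0], [352.6, 196.0], [377.0, 297.9], [261.6, 323.6]]
```

```bash
python3 -m handwheel '[{"dx":5,"dy":-3,"wz":0.08,"claw":0},{"dx":5,"dy":-3,"wz":0.07,"claw":0},{"dx":5,"dy":-3,"claw":0},{"dx":5,"dy":-3,"claw":0},{"dx":4,"dy":-4,"claw":0},{"dx":4,"dy":-4,"claw":0},{"dx":3,"dy":-4.5,"claw":0},{"dx":2,"dy":-5,"claw":0}]' 40
```

```text
schema error: expected keys dx, dy, dz, wx, wy, wz, claw
```

Residuals are under 1 mm and the board outline agrees. The move was refused, so I'll give every key in every row.

```bash
python3 -m handwheel '[{"dx":5,"dy":-3,"dz":0,"wx":0,"wy":0,"wz":0.08,"claw":0},{"dx":5,"dy":-3,"dz":0,"wx":0,"wy":0,"wz":0.07,"claw":0},{"dx":5,"dy":-3,"dz":0,"wx":0,"wy":0,"wz":0,"claw":0},{"dx":5,"dy":-3,"dz":0,"wx":0,"wy":0,"wz":0,"claw":0},{"dx":4,"dy":-4,"dz":0,"wx":0,"wy":0,"wz":0,"claw":0},{"dx":4,"dy":-4,"dz":0,"wx":0,"wy":0,"wz":0,"claw":0},{"dx":3,"dy":-4.5,"dz":0,"wx":0,"wy":0,"wz":0,"claw":0},{"dx":2,"dy":-5,"dz":0,"wx":0,"wy":0,"wz":0,"claw":0}]' 40
```

```text
clock: 1.8
position: [0.4703, -0.2227, 0.2313]
tool_rot: [3.142, -0.0, 0.198]
force: [-0.2, 0.0, -0.3]
grip_width: -0.0002
finger_force: 0.0
```

```bash
python3 -m handwheel '[{"dx":1.8,"dy":-5,"dz":1,"wx":0,"wy":0,"wz":0,"claw":0},{"dx":1.8,"dy":-5,"dz":1,"wx":0,"wy":0,"wz":0,"claw":0},{"dx":1.8,"dy":-5,"dz":1,"wx":0,"wy":0,"wz":0,"claw":0},{"dx":1.8,"dy":-5,"dz":1,"wx":0,"wy":0,"wz":0,"claw":0},{"dx":1.8,"dy":-5,"dz":1,"wx":0,"wy":0,"wz":0,"claw":0},{"dx":1.8,"dy":-5,"dz":1,"wx":0,"wy":0,"wz":0,"claw":0},{"dx":1.7,"dy":-5,"dz":1,"wx":0,"wy":0,"wz":-0.005,"claw":0},{"dx":0,"dy":0,"dz":0,"wx":0,"wy":0,"wz":0,"claw":0}]'
cat > w.py <<'E'
from h import *
import sys
f=optics.grab_frame("wrist");q=np.load("q.npy")
s=monitor.observe();print(s["position"],s["tool_rot"],s["force"])
im=f["frame"].copy()
for n in P:
    for m in optics.masks_of(n,"wrist")[:3]:
        ys,xs=np.nonzero(m["region"])
        if len(xs): print(n,round(m["p"],2),m["rect"],atz(f,xs.mean(),ys.mean(),.034)[:2].round(4))
    print(" exp",bw(q,*P[n]).round(4))
    u=proj(f,[*bw(q,*P[n]),.037])
    if abs(u).max()<900: cv2.drawMarker(im,tuple(int(a) for a in u),(0,0,255))
cv2.imwrite("pics/%s.png"%sys.argv[1],im)
E
python3 w.py w1
```

```text
clock: 2.8
position: [0.5227, 0.1475, 0.1606]
tool_rot: [-3.14, 0.0, 0.208]
force: [0.0, -1.3, -0.2]
grip_width: 0.0003
finger_force: 0.0
[0.52284548 0.1448539  0.16086764] [-3.14125342e+00  6.67607970e-04  2.05761780e-01] [ 0.11428522 -0.05837728 -0.19386828]
cover1_top 0.61 [343.9, 209.3, 58.8, 39.2] [0.5348 0.111 ]
cover1_top 0.19 [454.9, 211.9, 62.5, 37.9] [0.5528 0.0248]
 exp [0.53   0.1099]
cover2_top 0.92 [401.4, 209.7, 57.0, 40.3] [0.544  0.0681]
 exp [0.5391 0.0658]
cover3_top 0.73 [458.1, 210.0, 59.4, 36.8] [0.5528 0.0249]
cover3_top 0.32 [504.9, 299.4, 38.2, 49.7] [ 0.4805 -0.0309]
 exp [0.5482 0.0217]
cover4_top 0.59 [510.9, 250.1, 43.0, 53.8] [ 0.5238 -0.022 ]
 exp [ 0.517  -0.0255]
cover5_top 0.83 [504.3, 300.3, 36.1, 51.4] [ 0.4806 -0.0308]
 exp [ 0.473  -0.0346]
```

View pics/w1.png

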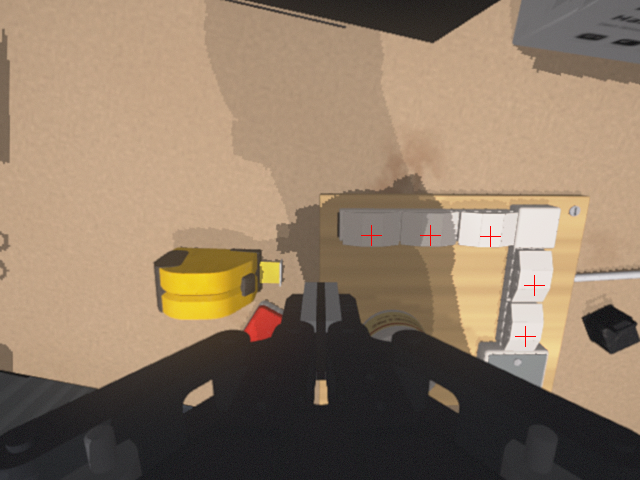

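The wrist picture shows the L from (340,210) to (555,250), with the covers' outlines a few mm above (+x of) my red crosses. The arm was still settling, so I'll check again at rest and compare the projected TCP with the visible fingertip.

```bash
python3 w.py w2; python3 - <<'E'
from h import *
f=optics.grab_frame("wrist");s=monitor.observe()
print(proj(f,s["position"]),-np.array(f["R"]).T@f["t"],s["position"],s["tool_rot"])
cv2.imwrite("pics/w3.png",cv2.resize(f["frame"][180:400,260:600],None,fx=2,fy=2))
E
```

```text
[0.52342071 0.14212266 0.16159069] [ 3.14133377e+00 -4.06076188e-04  2.01200828e-01] [-1.32023425  0.00328274 -0.80460671]
cover1_top 0.98 [334.9, 212.2, 59.5, 34.3] [0.5345 0.1109]
 exp [0.53   0.1099]
cover2_top 0.57 [392.3, 207.1, 60.5, 43.7] [0.5441 0.0674]
cover2_top 0.51 [143.3, 246.4, 133.1, 76.9] [0.467  0.2246]
 exp [0.5391 0.0658]
cover3_top 0.55 [447.5, 210.8, 61.4, 38.7] [0.5526 0.0246]
 exp [0.5482 0.0217]
 exp [ 0.517  -0.0255]
cover5_top 0.76 [495.5, 298.2, 39.1, 50.1] [ 0.4806 -0.0309]
 exp [ 0.473  -0.0346]
[319.84076087 305.68608395] [0.58906465 0.15618354 0.30383987] [0.52324236 0.14300329 0.1613684 ] [-3.14156697e+00 -9.96209228e-05  2.02463134e-01]
```

View pics/w3.png

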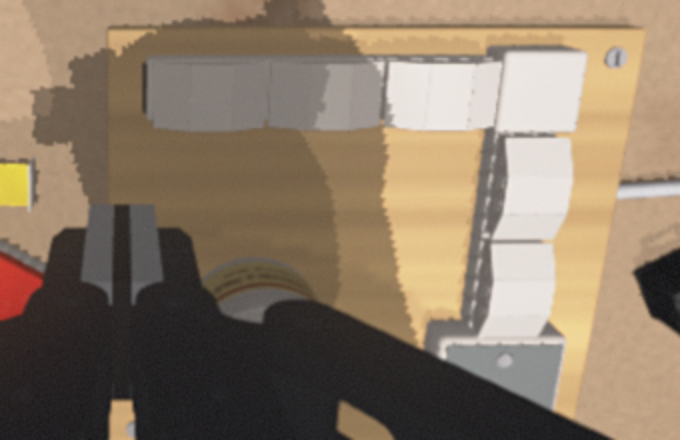

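At rest, the projected TCP matches the visible fingertip, so the wrist calibration holds. The covers appear about 2–4 mm +x of the top-camera fit. I'll use the mean of the two, which is well inside the 26 mm cover width, and come down over cover 1.

```bash
python3 -m handwheel '[{"dx":0.1,"dy":1.6,"dz":3,"wx":0,"wy":0,"wz":0,"claw":0},{"dx":0.1,"dy":1.7,"dz":3,"wx":0,"wy":0,"wz":0,"claw":0},{"dx":0,"dy":0,"dz":3,"wx":0,"wy":0,"wz":0,"claw":0},{"dx":0,"dy":0,"dz":2,"wx":0,"wy":0,"wz":0,"claw":0},{"dx":0,"dy":0,"dz":0.6,"wx":0,"wy":0,"wz":0,"claw":0},{"dx":0,"dy":0,"dz":0,"wx":0,"wy":0,"wz":0,"claw":0},{"dx":0,"dy":0,"dz":0,"wx":0,"wy":0,"wz":0,"claw":0}]'; python3 w.py w4
```

```text
clock: 4.32
position: [0.5323, 0.1114, 0.0461]
tool_rot: [-3.142, -0.001, 0.203]
force: [0.6, 0.7, 1.1]
grip_width: -0.0
finger_force: 0.0
[0.53227242 0.11137413 0.04612829] [-3.14150263e+00 -1.26976124e-03  2.02697135e-01] [0.48623827 0.18873829 0.62642966]
cover1_top 0.75 [273.5, 257.1, 97.4, 57.6] [0.5404 0.1109]
 exp [0.53   0.1099]
cover2_top 0.93 [372.3, 257.2, 95.7, 60.9] [0.5447 0.068 ]
cover2_top 0.5 [544.7, 314.9, 77.8, 85.1] [ 0.526  -0.0205]
 exp [0.5391 0.0658]
cover3_top 0.66 [465.4, 257.1, 100.6, 64.3] [0.5535 0.0255]
 exp [0.5482 0.0217]
cover4_top 0.87 [544.6, 314.7, 76.2, 83.6] [ 0.5259 -0.0206]
 exp [ 0.517  -0.0255]
cover5_top 0.65 [544.3, 316.0, 76.2, 82.4] [ 0.526  -0.0207]
cover5_top 0.58 [569.6, 395.6, 27.3, 18.3] [ 0.5009 -0.0332]
 exp [ 0.473  -0.0346]
```

View pics/w4.png

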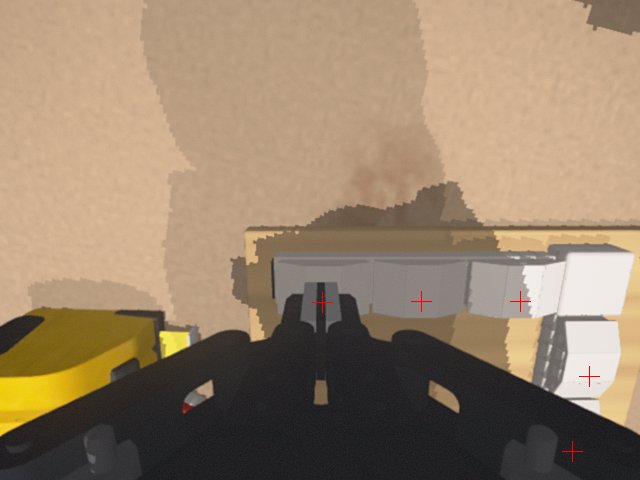

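The tip sits in line with cover 1 along the run (cover spans u 273–370, tip at 321). It is slightly toward the robot across the width, so I'll shift 1.5 mm in +x and press in small steps.

```bash
python3 -m handwheel '[{"dx":0.2,"dy":0,"dz":0.5,"wx":0,"wy":0,"wz":0,"claw":0},{"dx":0,"dy":0,"dz":0.4,"wx":0,"wy":0,"wz":0,"claw":0},{"dx":0,"dy":0,"dz":0.2,"wx":0,"wy":0,"wz":0,"claw":0},{"dx":0,"dy":0,"dz":0.2,"wx":0,"wy":0,"wz":0,"claw":0},{"dx":0,"dy":0,"dz":0,"wx":0,"wy":0,"wz":0,"claw":0}]'; python3 -m handwheel '[{"dx":0,"dy":0,"dz":0.1,"wx":0,"wy":0,"wz":0,"claw":0},{"dx":0,"dy":0,"dz":0,"wx":0,"wy":0,"wz":0,"claw":0}]'
```

```text
clock: 5.25
position: [0.5335, 0.1116, 0.0321]
tool_rot: [3.142, 0.001, 0.203]
force: [0.3, 0.4, 0.1]
grip_width: -0.0
finger_force: 0.0
clock: 5.5
position: [0.5337, 0.1116, 0.0313]
tool_rot: [-3.142, 0.0, 0.203]
force: [0.1, 0.8, -0.0]
grip_width: 0.0
finger_force: 0.0
```

```bash
python3 -m handwheel '[{"dx":0,"dy":0,"dz":0.1,"wx":0,"wy":0,"wz":0,"claw":0},{"dx":0,"dy":0,"dz":0,"wx":0,"wy":0,"wz":0,"claw":0}]'; python3 -c "
from h import *
s=[monitor.observe() for _ in range(3)];print([(x['force'].round(2),x['position'].round(4)) for x in s])"
```

```text
clock: 5.75
position: [0.5337, 0.1116, 0.0309]
tool_rot: [3.141, -0.0, 0.203]
force: [-5.3, -0.7, 16.2]
grip_width: 0.0001
finger_force: 8.4
[(array([-5.29, -0.66, 16.15]), array([0.5337, 0.1116, 0.0309])), (array([-5.29, -0.66, 16.15]), array([0.5337, 0.1116, 0.0309])), (array([-5.29, -0.66, 16.15]), array([0.5337, 0.1116, 0.0309]))]
```

The stop is felt at z ≈ 0.031 with 16 N. I'll ease up 1 mm and ride along to cover 2.

```bash
python3 -m handwheel '[{"dx":0,"dy":0,"dz":-0.09,"wx":0,"wy":0,"wz":0,"claw":0},{"dx":0,"dy":0.5,"dz":0,"wx":0,"wy":0,"wz":0,"claw":0},{"dx":0,"dy":1,"dz":0,"wx":0,"wy":0,"wz":0,"claw":0},{"dx":0,"dy":1,"dz":0,"wx":0,"wy":0,"wz":0,"claw":0}]';python3 -m handwheel '[{"dx":0,"dy":1,"dz":0,"wx":0,"wy":0,"wz":0,"claw":0},{"dx":0,"dy":1,"dz":0,"wx":0,"wy":0,"wz":0,"claw":0},{"dx":0,"dy":0,"dz":0,"wx":0,"wy":0,"wz":0,"claw":0}]'
```

```text
clock: 6.25
position: [0.539, 0.0864, 0.0311]
tool_rot: [-3.141, -0.0, 0.202]
force: [-0.3, 2.4, 2.7]
grip_width: -0.0005
finger_force: 1.5
clock: 6.62
position: [0.543, 0.0662, 0.0312]
tool_rot: [3.141, 0.0, 0.201]
force: [0.2, -0.6, 1.3]
grip_width: 0.0001
finger_force: 0.9
```

```bash
python3 -m handwheel '[{"dx":0,"dy":1,"dz":0,"wx":0,"wy":0,"wz":0,"claw":0},{"dx":0,"dy":1,"dz":0,"wx":0,"wy":0,"wz":0,"claw":0},{"dx":0,"dy":1,"dz":0,"wx":0,"wy":0,"wz":0,"claw":0},{"dx":0,"dy":1,"dz":0,"wx":0,"wy":0,"wz":0,"claw":0},{"dx":0,"dy":0.5,"dz":0,"wx":0,"wy":0,"wz":0,"claw":0},{"dx":0,"dy":0,"dz":0,"wx":0,"wy":0,"wz":0,"claw":0}]';python3 w.py w5
```

```text
clock: 7.38
position: [0.552, 0.0227, 0.0312]
tool_rot: [3.141, 0.0, 0.202]
force: [-0.1, -0.1, 2.4]
grip_width: -0.0003
finger_force: 0.8
[0.55190481 0.0231954  0.03120727] [3.14140332e+00 2.88980867e-05 2.02381903e-01] [-1.06569333 -1.85595764  2.14855708]
cover1_top 0.86 [65.4, 271.1, 107.7, 60.1] [0.5392 0.1054]
 exp [0.53   0.1099]
cover2_top 0.86 [167.1, 268.2, 102.2, 65.6] [0.5478 0.0644]
cover2_top 0.71 [0.0, 339.1, 29.9, 44.2] [0.4983 0.1512]
cover2_top 0.46 [45.4, 233.3, 467.2, 179.4] [0.5545 0.0454]
 exp [0.5391 0.0658]
 exp [0.5482 0.0217]
cover4_top 0.73 [384.5, 334.9, 60.7, 69.5] [ 0.527  -0.0304]
 exp [ 0.517  -0.0255]
cover5_top 0.53 [497.2, 350.9, 142.8, 23.9] [ 0.5471 -0.0922]
 exp [ 0.473  -0.0346]
```

View pics/w5.png

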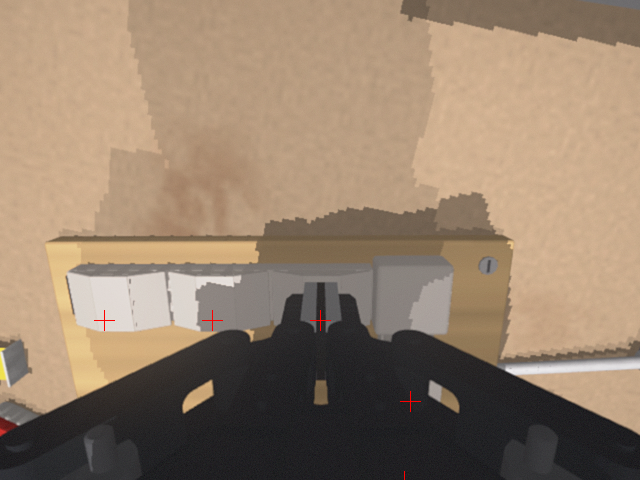

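Covers 1–3 now look level and the tip is on cover 3's centre (321 against 322). The elbow centre at u 412 is about 40 mm on. I'll go over the elbow, then along -x to cover 4.

```bash
python3 -m handwheel '[{"dx":0,"dy":1,"dz":0,"wx":0,"wy":0,"wz":0,"claw":0},{"dx":0,"dy":1,"dz":0,"wx":0,"wy":0,"wz":0,"claw":0},{"dx":0,"dy":1,"dz":0,"wx":0,"wy":0,"wz":0,"claw":0},{"dx":0,"dy":1,"dz":0,"wx":0,"wy":0,"wz":0,"claw":0},{"dx":0,"dy":0,"dz":0,"wx":0,"wy":0,"wz":0,"claw":0}]';python3 -m handwheel '[{"dx":-1,"dy":0,"dz":0,"wx":0,"wy":0,"wz":0,"claw":0},{"dx":-1,"dy":0,"dz":0,"wx":0,"wy":0,"wz":0,"claw":0}]'; python3 -m handwheel '[{"dx":-1,"dy":0,"dz":0,"wx":0,"wy":0,"wz":0,"claw":0},{"dx":-1,"dy":0,"dz":0,"wx":0,"wy":0,"wz":0,"claw":0},{"dx":-0.2,"dy":0,"dz":0,"wx":0,"wy":0,"wz":0,"claw":0},{"dx":0,"dy":0,"dz":0,"wx":0,"wy":0,"wz":0,"claw":0}]'
```

```text
clock: 8.3
position: [0.56, -0.0168, 0.0312]
tool_rot: [3.141, 0.0, 0.201]
force: [-0.4, 0.5, 0.0]
grip_width: 0.0002
finger_force: 0.0
clock: 8.55
position: [0.5399, -0.0193, 0.0314]
tool_rot: [-3.141, -0.001, 0.203]
force: [3.7, 1.2, 2.0]
grip_width: -0.0002
finger_force: 1.5
clock: 9.05
position: [0.5185, -0.0242, 0.0312]
tool_rot: [-3.142, 0.001, 0.203]
force: [-2.3, 0.5, 1.9]
grip_width: -0.0003
finger_force: 0.9
```

```bash
python3 -m handwheel '[{"dx":-1,"dy":0,"dz":0,"wx":0,"wy":0,"wz":0,"claw":0},{"dx":-1,"dy":0,"dz":0,"wx":0,"wy":0,"wz":0,"claw":0},{"dx":-1,"dy":0,"dz":0,"wx":0,"wy":0,"wz":0,"claw":0},{"dx":-1,"dy":0,"dz":0,"wx":0,"wy":0,"wz":0,"claw":0},{"dx":-0.5,"dy":0,"dz":0,"wx":0,"wy":0,"wz":0,"claw":0},{"dx":0,"dy":0,"dz":0,"wx":0,"wy":0,"wz":0,"claw":0}]';python3 -m handwheel '[{"dx":0,"dy":0,"dz":-3,"wx":0,"wy":0,"wz":0,"claw":0},{"dx":0,"dy":2,"dz":-6,"wx":0,"wy":0,"wz":0,"claw":0},{"dx":0,"dy":5,"dz":-5,"wx":0,"wy":0,"wz":0,"claw":0},{"dx":0,"dy":6,"dz":-5,"wx":0,"wy":0,"wz":0,"claw":0},{"dx":0,"dy":6,"dz":0,"wx":0,"wy":0,"wz":0,"claw":0},{"dx":0,"dy":4,"dz":0,"wx":0,"wy":0,"wz":0,"claw":0},{"dx":0,"dy":0,"dz":0,"wx":0,"wy":0,"wz":0,"claw":0}]'
python3 -c "
from h import *
f=optics.grab_frame('top')['frame'];g=optics.grab_frame('side')['frame']
a=cv2.resize(f[185:335,200:400],(560,420));b=cv2.resize(g[215:325,225:365],(0,0),fx=4,fy=4)
cv2.imwrite('pics/e1.png',b)
for n in ['screw_tin','tape_measure','relay','fuse_case','screwdriver_cross','bolt_m10_a']:
  m=optics.masks_of(n,'top');print(n,[x['rect'] for x in m[:1]])"
```

```text
clock: 9.8
position: [0.4742, -0.0334, 0.0312]
tool_rot: [-3.142, 0.001, 0.203]
force: [0.1, 0.5, 0.8]
grip_width: 0.0
finger_force: 0.1
clock: 10.68
position: [0.5171, -0.244, 0.2042]
tool_rot: [3.141, 0.001, 0.199]
force: [0.2, 0.3, -0.5]
grip_width: 0.0
finger_force: 0.0
screw_tin [[268.7, 259.0, 36.2, 35.3]]
tape_measure [[176.6, 250.0, 57.5, 27.7]]
relay [[380.3, 239.3, 17.1, 23.7]]
fuse_case [[214.9, 278.5, 27.9, 30.1]]
screwdriver_cross [[362.1, 203.0, 82.6, 31.2]]
bolt_m10_a [[280.4, 303.0, 27.7, 11.8]]
```

View pics/e1.png

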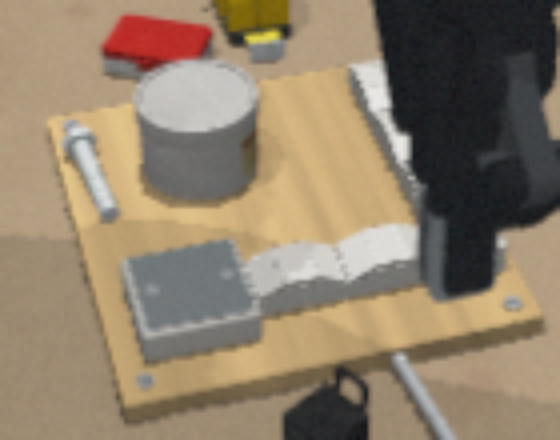

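Covers 4 and 5, at about (385,245) and (300,260) in the crop, stand level with the box top. The bystanders are where they were and the arm is clear.

```bash
python3 -c "
from h import *
print(job_done())"
```

```text
the job is handed in; nothing more can be done
None
```

I pushed all five covers home in order, riding the trunking at z ≈ 0.031 m with the wrist force reading about 16 N at most. The bystanders showed no visible movement, and I handed the job in at about 11 s with the arm clear; the hand-in returned no verdict.

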